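# Put the speed knob back on the tube mixer

## Robot

A 7-joint arm with a two-finger parallel gripper is mounted at the origin on a cart in front of the work surface, level with it; the furniture and walls round the work are solid. World frame = base frame: x ahead of the robot, y to its left, z up, the work surface at z = 0. Lengths are in mm, angles in rad, forces in N, time in s.
With the tool pointing down it reaches from about 425 to 875 mm from the base axis. Payload 4.7 kg.
Tool frame: the origin (TCP) lies at the very end of the fingers, on their centre line; the grasp point (between the pads) lies 19 mm behind it; z points along the fingers, y is the line along which they close (so a half turn about z gives the same grasp; the last joint's range is limited). The gripper opens to 87 mm and grips with 3 to 60 N. Pads are 19 mm wide; open, the fingers measure 117 mm over their backs; the gripper's body (75 mm by 190 mm) begins 51 mm behind the grasp point.
Start: joints at [-1.25, 0.321, -0.07, 1.45, 0.023, 1.371, -0.057], TCP at [196.334, 619.66, 222.587] pointing down, gripper open.
Joint ranges: [-2.86, 2.86], [-0.3, 2.09], [-1.38, 1.24], [0.06, 2.45], [-1.56, 4.7], [0.09, 2.05], [-2.69, 2.69]. Speed limits (rad/s): [2.57, 2.57, 3.14, 3.14, 3.14, 3.14, 3.14].

## Interface

Orientations are given as a unit quaternion [w, x, y, z].
In Python, from workcell import monitor, viewer, env gives the robot as it stands.
- The arm moves only by the tool carry_out, never from a script. Its argument "steps" is a list of rows, each a list of 7 numbers: the shift along the world's x, y, z in units of 400 mm (1.0 is 400 mm), then the turn, a rotation vector about the world's x, y, z in units of pi rad (1.0 is pi rad), then the gripper command: -1 is shut, 1 is fully open, values between are in proportion. A call has 1 to 20 rows; each row is the pose to reach, as a shift and turn from the pose commanded when the call began, turning the shorter way round; what a row does not reach only later rows make up. A row lasts 1/8 s, in which the tool goes at most 62.5 mm and 10.7 degrees, less where a joint would pass 70% of its speed; a pose out of reach is approached as far as the arm can. A call with a number of a shift or a turn outside -1 to 1 is refused whole. A call with a gripper value outside its range is refused whole. The fingers move at their own pace and stop on an object; "squeeze" is the grip in N (left out, the last holds). Time passes only in rows, so rows that repeat a pose let the fingers close. It gives the time, the measured TCP pose, the force, the opening and the grip force at its end, in the units of the state.
- monitor.state(): the state, without advancing time (a new reading comes with each control period).
- viewer.capture(name): name is "scene" or "top" or "wrist"; returns a dict with "color" (384x512x3 uint8, red, green, blue), "K" (3x3 intrinsics, pixels), "R" (3x3) and "t" (3): a world point X has camera coordinates R X + t. Camera axes: x right, y down, z forward; pixel columns grow to the right and rows downward; lengths in mm; the calibration is good to about 2 mm. A picture is of the moment at which its call begins. There is no depth.
- env.finish_job(): hands the job in; it is judged then, once.
The state is a dict: "t": time; "joints": joint angles; "dq": joint speeds; "joint_torque": joint torques, N m; "tool_pos": TCP position; "ee_rot": TCP orientation; "ft_force": force on the tool from outside, world axes, zero at the start; "wrist_torque": the same for the moment, N m; "gripper_width": finger opening in mm; "grip_force": force on a finger pad.
Only numpy, scipy, OpenCV 4.12 (cv2) and the standard library are available. Lean on these libraries where they do the work, as an engineer would, in place of code of your own. Each camera call takes 0.05 s, during which the arm holds its last target. There are 200 camera calls.

## Task

The blue speed knob has been taken off the tube mixer for cleaning. Set it upright on the mixer's keyed shaft, turning it as you push until the keyway drops over the key, so that it sits fully home on the blue disc with its white pointer at the disc's white index line; then let go. Leave the orange knob, which belongs to another machine, where it lies.

Things in the scene. Friction and masses are not known exactly. Their poses are not given: they have to be found in the camera images.
- blue_knob_mid (a point): Blue loose knob, 60 g, upright, 54 mm high; point on its axis, 27 mm above underside. Skirt 54 mm diameter, 25 mm high; on it a bar to grip, 16 thick (y), 48 long (x), 29 high. z up; x along the bar to its white-pointer end. Underneath a bevelled bore, 20 mm diameter, 22 deep, with one keyway on the pointer side (+x): 11 wide, to 19 mm from the axis.
- spindle_base (a point): Fixed keyed shaft on a tube mixer; point on its axis at the top of the blue disc (72 mm diameter) at its foot, where the knob's underside rests when home. z up. Steel, 16 mm diameter, 20 high, top 6 tapered to 7. One key rib towards +x, 6 wide, to 17 mm from the axis, 10 high; a white line on the disc continues it. Home: knob x = shaft x; 15 degrees or more off it rests on the key.
- tube_mixer: The fixed tube mixer: white housing 210 (x) x 180 (y) x 47 mm high; origin under its centre, on the worktop; x points away from the robot. Grey front panel with the shaft 55 mm in front of the centre, disc top 50.5 mm above the worktop. Three black rollers with sample tubes on the rear half, up to 80 mm high, starting 60 mm behind the shaft's axis.
- orange_knob_mid (a point): The orange knob of another machine, outwardly the same shape and size as the blue one, standing loose on the worktop; its bore is too small for this shaft. It must stay where it is. Point on its axis, 27 mm above its underside.
Not all that is in view belongs to the job. Of the things shaped like the part that bears blue_knob_mid, the blue one is meant.

How it is judged:
By the outcome, as a careful person would: the job done as asked, in the order asked, and still so for the second after the job is handed in, with the robot touching nothing.
It also fails if it takes over 40 s, if anything falls off the work surface, if the arm or the gripper's body presses on something with over 40 N, if the wrist force passes 120 N, or if a joint passes its speed limit or range.

## Working session

There is one attempt and no reset: what is moved stays moved. The work goes in short steps, Python scripts to look and compute and a tool call to move; the robot and the scene stay as the last step left them, time stands still between calls to the robot, and variables do not carry over. Pictures are saved under pics/ and viewed, at most 10 in all, crops included, and the job is handed in when it is done.

Besides the shell and the picture viewer there is one more tool, called as name(argument=value, ...) on one line, values as JSON. carry_out: Moves the arm, as the interface text tells. Its arguments: {"type":"object","properties":{"steps":{"type":"array"},"squeeze":{"type":"number"}},"required":["steps"]}

```bash
mkdir -p pics
cat > h.py <<'E'
import numpy as np,cv2
from workcell import monitor,viewer,env
def cap(n,f):
    c=viewer.capture(n); cv2.imwrite('pics/'+f,c['color'][:,:,::-1]); np.savez('pics/'+f[:-4],**{k:np.array(c[k]) for k in c}); return c
def ray(c,uv,z):
    K,R,t=[np.array(c[k],float) for k in('K','R','t')]
    o=-R.T@t; d=R.T@np.linalg.solve(K,[uv[0],uv[1],1]); return o+d*(z-o[2])/d[2]
def proj(c,X):
    K,R,t=[np.array(c[k],float) for k in('K','R','t')]
    p=K@(R@np.array(X,float)+t); return p[:2]/p[2]
E
python3 - <<'E'
from h import *
a=cap('top','top0.png');b=cap('scene','scene0.png')
cv2.imwrite('pics/both0.png',cv2.resize(np.hstack([a['color'],b['color']])[:,:,::-1],(800,300),interpolation=cv2.INTER_AREA))
for c in(a,b):
    print(-np.array(c['R']).T@c['t'],np.array(c['K'])[0,0])
    hsv=cv2.cvtColor(c['color'],cv2.COLOR_RGB2HSV)
    for n,l,h in(('blue',95,130),('or',5,20)):
        m=cv2.inRange(hsv,(l,120,50),(h,255,255));k,_,s,ce=cv2.connectedComponentsWithStats(m)
        print(n,[(s[i].tolist(),ce[i].round(1).tolist()) for i in range(1,k) if s[i,4]>40])
print(monitor.state())
E
```

```text
[ 368.30108384  -37.18040446 1256.43803705] 381.356852965024
blue [([235, 170, 21, 21, 301], [245.0, 179.7]), ([397, 180, 12, 23, 124], [402.7, 190.4]), ([343, 190, 17, 16, 185], [350.1, 197.1])]
or [([454, 102, 22, 19, 195], [465.1, 112.0]), ([396, 112, 30, 25, 344], [409.5, 126.2]), ([132, 118, 24, 41, 142], [144.4, 141.6]), ([104, 120, 19, 41, 109], [109.5, 144.4]), ([162, 178, 18, 17, 226], [170.4, 185.9])]
[-283.00399158 -728.19266225  633.47366575] 443.84398933142984
blue [([237, 181, 10, 10, 57], [241.5, 185.2]), ([243, 181, 19, 12, 125], [253.6, 187.0]), ([133, 206, 13, 5, 47], [139.9, 207.6]), ([335, 229, 22, 29, 414], [346.1, 245.6]), ([415, 257, 10, 27, 193], [419.6, 269.7]), ([439, 257, 10, 11, 87], [443.1, 261.8]), ([405, 298, 8, 13, 71], [408.5, 304.0]), ([404, 314, 9, 14, 97], [408.3, 320.7])]
or [([168, 120, 50, 10, 70], [190.3, 125.3]), ([181, 161, 17, 23, 261], [189.0, 173.8]), ([444, 202, 52, 43, 1231], [470.3, 223.8]), ([398, 239, 14, 6, 66], [404.8, 241.5])]
{'t': 0.1, 'joints': array([-1.24988535,  0.32176024, -0.07010358,  1.45154858,  0.02265988,
        1.37083313, -0.05689338]), 'dq': array([-0.00015967, -0.00309687,  0.00134674, -0.00424263, -0.00099719,
       -0.00147243,  0.00013739]), 'joint_torque': array([-3.64313719e-04, -4.92569125e+01, -4.05968595e-01, -3.13402033e+01,
       -6.43422268e-02,  3.93728376e-02,  8.14434293e-05]), 'tool_pos': array([196.21654864, 619.1459582 , 221.56591013]), 'ee_rot': array([-6.13213244e-05,  1.52772718e-01,  9.88260957e-01, -8.79198042e-04]), 'ft_force': array([-0.52448998,  0.68934222, -0.15651502]), 'wrist_torque': array([-0.00764032, -0.01023628, -0.01315099]), 'grip_force': 0.0, 'gripper_width': 87.0328191382998}
```

View pics/top0.png

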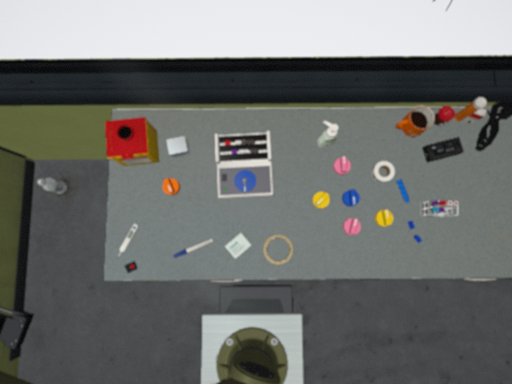

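View pics/scene0.png

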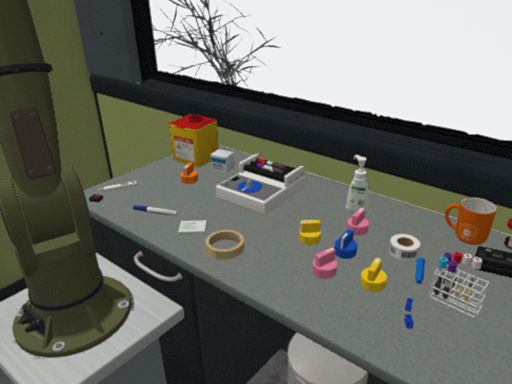

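The top view shows the blue knob at about (350,197) among the pink and yellow decoys. The mixer disc is at about (245,180), and the orange knob stands apart at (170,186). Next I'll enlarge both areas.

Run:
```python
from h import *
a=np.load('pics/top0.npz');b=np.load('pics/scene0.npz')
print('knob',ray(a,(350.5,197.3),40),'disc',ray(a,(245,180),50.5))
for n,uv in dict(pk1=(342,165),y1=(321,200),pk2=(352,227),y2=(385,218),org=(170,186)).items(): print(n,ray(a,uv,40)[:2])
f=lambda c,x,y,w,h,s:cv2.resize(c['color'][y:y+h,x:x+w,::-1],(w*s,h*s),interpolation=cv2.INTER_CUBIC)
p=np.vstack([np.hstack([f(a,325,175,50,45,8),f(a,220,157,50,45,8)]),np.hstack([f(b,322,220,50,45,8),f(b,228,165,50,45,8)])])
cv2.imwrite('pics/crop.png',cv2.resize(p,(666,600)))
```

```text
knob [ 517.84181415 -319.24887677   40.        ] disc [575.02303387  19.07553544  50.5       ]
pk1 [ 623.80324403 -295.78369579]
y1 [ 509.83468374 -224.30284328]
pk2 [ 422.73626351 -320.29093288]
y2 [ 450.54677802 -426.5114603 ]
org [559.05720574 261.8634944 ]
```

View pics/crop.png

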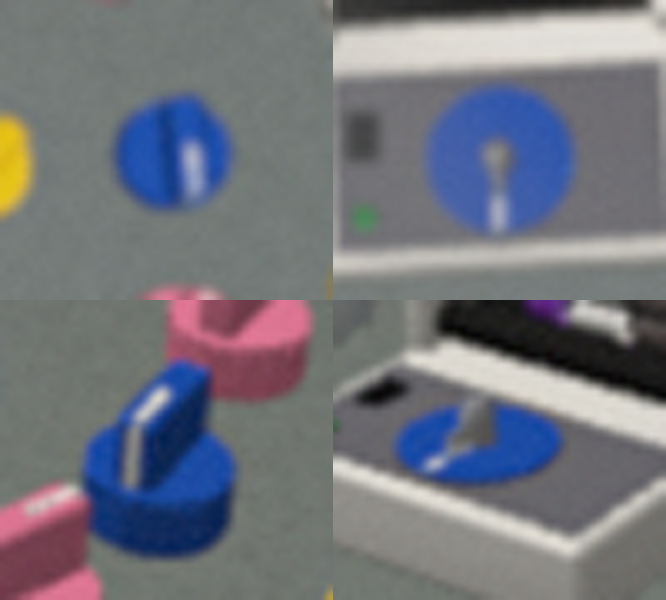

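The knob's pointer and the shaft's key both point roughly at the robot (-x). I'll move over the knob by way of the front centre.

carry_out(steps=[[0.3,-0.3,0.1,0,0,0,1],[0.75,-0.8,0.1,0,0,0.05,1],[0.75,-0.8,0.1,0,0,0.1,1],[0.75,-0.8,0.1,0,0,0.1,1],[0.75,-0.8,0.1,0,0,0.1,1],[0.75,-0.8,0.1,0,0,0.1,1],[0.75,-0.8,0.1,0,0,0.1,1],[0.75,-0.8,0.1,0,0,0.1,1],[0.75,-0.8,0.1,0,0,0.1,1],[0.75,-0.8,0.1,0,0,0.1,1]])

```text
t: 1.35
tool_pos: [494.9, 301.4, 262.2]
ee_rot: [-0.001, -0.005, 1.0, 0.0]
ft_force: [-0.7, 1.3, -0.6]
gripper_width: 87.1
grip_force: 0.0
```

carry_out(steps=[[0.1,-0.95,0,0,0,0,1],[0.1,-0.95,0,0,0,0,1],[0.1,-0.95,0,0,0,0,1],[0.1,-0.95,0,0,0,0,1],[0.1,-0.95,0,0,0,0,1],[0.1,-0.95,0,0,0,0,1],[0.1,-0.95,0,0,0,0,1],[0.1,-0.95,0,0,0,0,1],[0.1,-0.95,0,0,0,0,1],[0.1,-0.95,0,0,0,0,1]])

```text
t: 2.6
tool_pos: [536.5, -78.2, 262.5]
ee_rot: [-0.0, -0.005, 1.0, 0.0]
ft_force: [0.2, 0.7, -0.5]
gripper_width: 87.0
grip_force: 0.0
```

Run:
```python
from h import *
c=cap('wrist','w_mid.png'); print(-np.array(c['R']).T@c['t']); print(proj(c,(575,19,50.5)),proj(c,(518,-319,40)))
```

```text
[467.19169671 -79.31206495 424.81174233]
[339.30934036 200.0786177 ] [ 48.00955131 147.03104532]
```

carry_out(steps=[[-0.05,-0.6,-0.15,0,0,0,0.3],[-0.05,-0.6,-0.15,0,0,0,0.3],[-0.05,-0.6,-0.15,0,0,0,0.3],[-0.05,-0.6,-0.15,0,0,0,0.3],[-0.05,-0.6,-0.15,0,0,0,0.3],[-0.05,-0.6,-0.15,0,0,0,0.3],[-0.05,-0.6,-0.15,0,0,0,0.3],[-0.05,-0.6,-0.15,0,0,0,0.3]])

```text
t: 3.65
tool_pos: [517.3, -318.7, 203.0]
ee_rot: [0.001, -0.005, 1.0, 0.0]
ft_force: [-0.0, -0.1, -1.0]
gripper_width: 56.4
grip_force: 0.0
```

Run:
```python
from h import *
c=cap('wrist','w_knob.png'); print(-np.array(c['R']).T@c['t']); print(proj(c,(518,-319,40)))
a=np.load('pics/w_mid.npz')['color']
cv2.imwrite('pics/w12.png',cv2.resize(np.hstack([a,c['color']])[:,:,::-1],(800,300)))
```

```text
[ 447.81752102 -319.8049881   365.26403426]
[256.34440301 176.17501942]
```

View pics/w12.png

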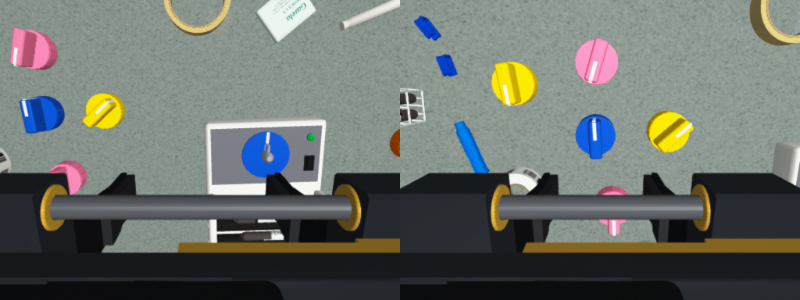

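The wrist view shows the blue knob at full-resolution pixel (250,175), with its pointer going up the image toward the robot. The disc is at about (340,199). I'll measure both from these pictures.

Run:
```python
from h import *
def blob(c,uv,lo,hi):
    m=cv2.inRange(cv2.cvtColor(c['color'],cv2.COLOR_RGB2HSV),lo,hi)
    k,l,s,ce=cv2.connectedComponentsWithStats(m); s=[i for i in range(1,k) if s[i,4]>15]
    i=min(s,key=lambda i:np.hypot(*(ce[i]-uv))); return l==i,ce[i]
def report(n,c,uv,zb,zw):
    m,ce=blob(c,uv,(95,110,40),(130,255,255))
    h=cv2.convexHull(cv2.findContours(m.astype(np.uint8),0,2)[0][0]); e=cv2.fitEllipse(h)
    print(n,'centroid',ce,'ell',e,ray(c,e[0],zb)[:2])
    x,y,w,hh=cv2.boundingRect(h); roi=np.zeros(m.shape,np.uint8); cv2.fillConvexPoly(roi,h,1); roi=cv2.dilate(roi,np.ones((3,3)))
    hsv=cv2.cvtColor(c['color'],cv2.COLOR_RGB2HSV)
    v,u=np.nonzero((roi>0)&(hsv[...,1]<70)&(hsv[...,2]>185))
    P=np.array([ray(c,q,zw)[:2] for q in zip(u,v)]); mu=P.mean(0); d=np.linalg.svd(P-mu)[2][0]; d*=-np.sign(d[0])
    t=(P-mu)@d
    print(' white n',len(u),'px',(u.mean(),v.mean()),'world',mu,'ang',np.degrees(np.arctan2(d[1],d[0])),'len',t.min(),t.max())
    return h
a=np.load('pics/w_mid.npz');b=np.load('pics/w_knob.npz')
report('disc',a,(340,199),50.5,50.5); report('knob',b,(250,175),25,54)
f=lambda c,x,y,w,h,s:cv2.resize(c['color'][y:y+h,x:x+w,::-1],(w*s,h*s),interpolation=cv2.INTER_CUBIC)
cv2.imwrite('pics/crop2.png',np.hstack([f(a,305,160,80,80,5),f(b,210,135,80,80,5)]))
```

```text
disc centroid [339.50509804 197.70941176] ell ((339.77703857421875, 197.481201171875), (58.14241409301758, 62.480464935302734), 62.439125061035156) [571.83952104  19.31175879]
 white n 74 px (np.float64(343.1621621621622), np.float64(184.8783783783784)) world [556.82680178  22.11804848] ang -171.83432206587275 len -24.439395172928112 18.97696587831961
knob centroid [250.1180989  173.77148344] ell ((249.954345703125, 173.831787109375), (50.53699493408203, 57.239864349365234), 1.7180336713790894) [ 518.80932368 -325.64514892]
 white n 106 px (np.float64(248.3679245283019), np.float64(166.66037735849056)) world [ 505.88134076 -326.68481507] ang -176.3810830062381 len -11.999406629038676 12.18901628286283
```

View pics/crop2.png

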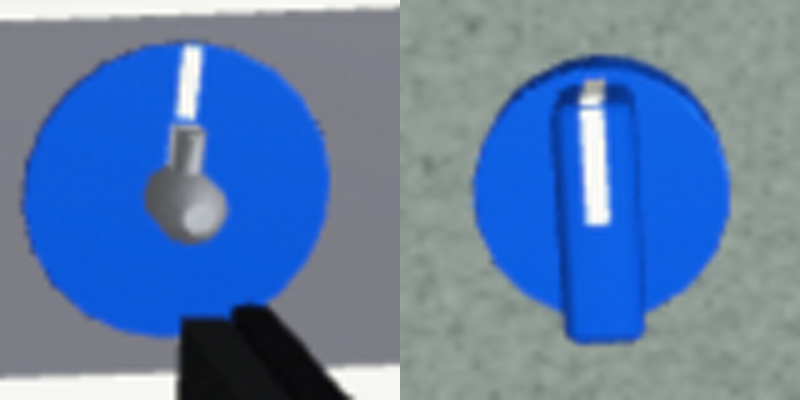

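The crops show the disc line running from (192,45) to (186,118) and the knob pointer from (592,108) to (598,224), both in 5x crop pixels. The pointer is tilted slightly against the line.

Run:
```python
from h import *
a=np.load('pics/w_mid.npz');b=np.load('pics/w_knob.npz')
A=lambda x,y,z:ray(a,(305+x/5-.4,160+y/5-.4),z)[:2]
B=lambda x,y,z:ray(b,(210+(x-400)/5-.4,135+y/5-.4),z)[:2]
an=lambda d:np.degrees(np.arctan2(d[1],d[0]))
print('line',A(192,45,50.5),A(186,118,50.5),an(A(192,45,50.5)-A(186,118,50.5)))
c=(A(22,190,50.5)+A(329,185,50.5))/2; c2=(A(178,42,50.5)+A(172,338,50.5))/2
print('disc',c,c2,'shaft top',A(201,220,70.5))
print('disc-line dir',an(A(192,45,50.5)-np.array([c2[0],c[1]])))
print('pointer',an(B(592,108,54)-B(598,224,54)),B(592,108,54),B(598,224,54))
print('bar edges',an(B(562,105,54)-B(570,335,54)),an(B(634,105,54)-B(643,330,54)),'barmid',(B(562,160,54)+B(634,160,54))/2,(B(565,220,54)+B(639,220,54))/2)
print('skirt',(B(474,190,25)+B(730,190,25))/2)
for P in((575,19,50.5),(518,-325,25)):print(proj(a,P))
# top-view residuals
t=np.load('pics/top0.npz'); print('top says disc',ray(t,(244.6,180.1),50.5)[:2])
```

```text
line [537.57958768  20.43658728] [554.69930746  20.36990954] 179.776846017191
disc [571.3789592   19.17504344] [572.82898444  19.16212856] shaft top [573.24177819  20.14687804]
disc-line dir 177.95031100140804
pointer -176.8404340937212 [ 495.87008069 -327.07355553] [ 518.20293656 -325.84076416]
bar edges -178.06638518644905 -177.1373010160627 barmid [ 505.77529783 -325.89896218] [ 517.41114429 -325.07912006]
skirt [ 517.50104734 -325.60323577]
[339.30934036 200.0786177 ]
[ 50.56301686 145.4052486 ]
top says disc [574.70782866  20.35883954]
```

carry_out(squeeze=25, steps=[[0.002,-0.017,0,0,0,0.013,0.3],[0.002,-0.017,-0.15,0,0,0.013,0.1],[0.002,-0.017,-0.3,0,0,0.013,0.1],[0.002,-0.017,-0.38,0,0,0.013,0.1],[0.002,-0.017,-0.41,0,0,0.013,0.1],[0.002,-0.017,-0.43,0,0,0.013,0.1],[0.002,-0.017,-0.433,0,0,0.013,0.1],[0.002,-0.017,-0.433,0,0,0.013,0.1]])

```text
t: 4.7
tool_pos: [518.0, -327.6, 30.7]
ee_rot: [0.001, -0.024, 1.0, -0.0]
ft_force: [0.3, -0.3, -0.6]
gripper_width: 48.0
grip_force: 0.0
```

Run:
```python
from h import *
c=cap('wrist','w_pre.png');s=cap('scene','s_pre.png')
cv2.imwrite('pics/pre.png',np.hstack([cv2.resize(c['color'][:,:,::-1],(400,300)),cv2.resize(s['color'][180:300,270:430,::-1],(400,300),interpolation=2)]))
```

```text
(no output)
```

View pics/pre.png

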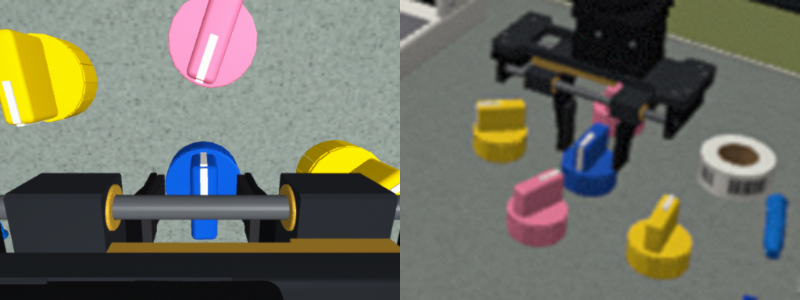

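The fingers straddle the blue bar clear of the neighbours, so I'll close on it and lift.

carry_out(steps=[[0,0.003,0,0,0,0,-0.6],[0,0.003,0,0,0,0,-1],[0,0.003,0,0,0,0,-1],[0,0.003,0,0,0,0,-1],[0,0.003,0,0,0,0,-1],[0,0.003,0,0,0,0,-1]])

```text
t: 5.55
tool_pos: [517.1, -325.9, 29.4]
ee_rot: [-0.0, -0.024, 1.0, 0.0]
ft_force: [-0.5, -0.6, -0.6]
gripper_width: 16.0
grip_force: 25.0
```

carry_out(steps=[[0,0,0.1,0,0,0,-1],[0,0,0.25,0,0,0,-1],[0,0,0.35,0,0,0,-1],[0,0,0.35,0,0,0,-1],[0,0,0.35,0,0,0,-1]])

```text
t: 6.18
tool_pos: [516.6, -325.4, 168.4]
ee_rot: [-0.001, -0.024, 1.0, 0.001]
ft_force: [1.1, 0.3, -0.8]
gripper_width: 15.6
grip_force: 25.0
```

Run:
```python
from h import *
c=cap('wrist','w_held.png');print(monitor.state()['tool_pos'],monitor.state()['ee_rot'])
cv2.imwrite('pics/held.png',cv2.resize(c['color'][150:290,150:350,::-1],(800,560),interpolation=2))
```

```text
[ 516.28348097 -325.16750292  167.71022927] [-1.20311219e-03 -2.41599481e-02  9.99707091e-01  7.63219809e-04]
```

View pics/held.png

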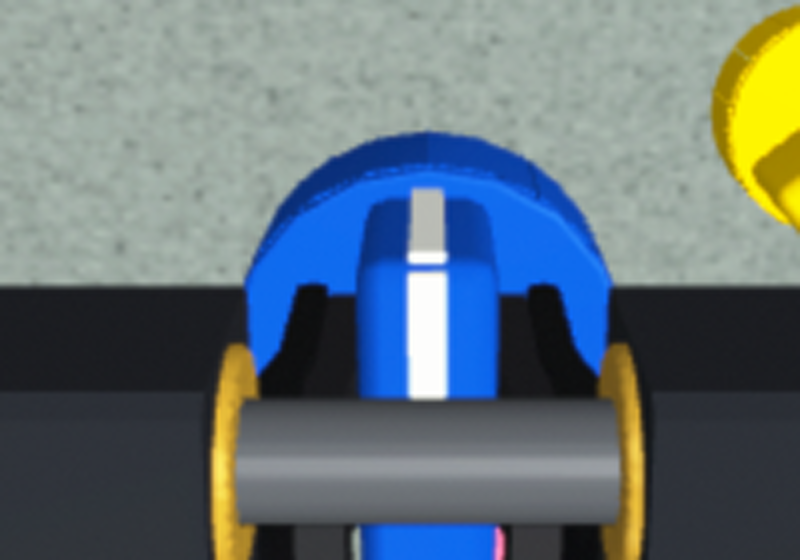

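The knob is held square in the fingers, with the pointer in line with the tool. Next I'll carry it over the shaft.

carry_out(steps=[[0.02,0.15,0,0,0,0,-1],[0.07,0.43,0,0,0,-0.01,-1],[0.1,0.65,0,0,0,-0.019,-1],[0.125,0.78,0,0,0,-0.019,-1],[0.137,0.85,0,0,0,-0.019,-1],[0.1385,0.864,0,0,0,-0.019,-1],[0.1385,0.864,-0.05,0,0,-0.019,-1],[0.1385,0.864,-0.1,0,0,-0.019,-1],[0.1385,0.864,-0.14,0,0,-0.019,-1],[0.1385,0.864,-0.14,0,0,-0.019,-1],[0.1385,0.864,-0.14,0,0,-0.019,-1],[0.1385,0.864,-0.14,0,0,-0.019,-1]])

```text
t: 7.72
tool_pos: [573.2, 19.6, 114.3]
ee_rot: [0.001, 0.006, 1.0, 0.0]
ft_force: [-0.5, -0.8, -0.8]
gripper_width: 15.7
grip_force: 25.0
```

Run:
```python
from h import *
c=cap('wrist','w_hov.png');s=cap('scene','s_hov.png');st=monitor.state();print(st['tool_pos'],st['ee_rot'],st['ft_force'])
cv2.imwrite('pics/hov.png',np.hstack([cv2.resize(c['color'][100:290,120:373,::-1],(400,300),interpolation=2),cv2.resize(s['color'][140:230,190:310,::-1],(400,300),interpolation=2)]))
```

```text
[572.99656725  19.65577812 114.10007369] [6.24151310e-04 5.77308283e-03 9.99983119e-01 2.09474586e-04] [0.2069161  0.08284937 0.05355351]
```

View pics/hov.png

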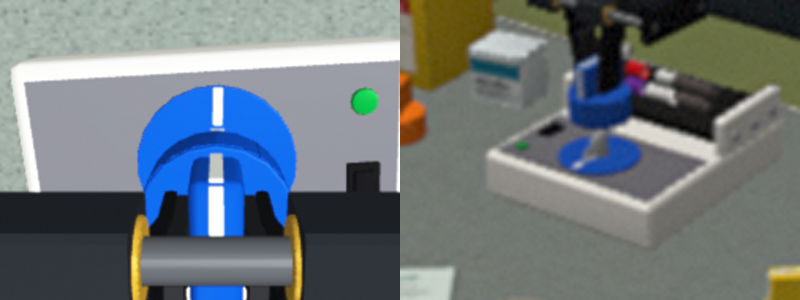

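Hovering, the pointer continues the disc's index line and the knob looks concentric with the shaft. I'll lower it slowly and watch the force.

carry_out(steps=[[0,0,-0.015,0,0,0,-1],[0,0,-0.03,0,0,0,-1],[0,0,-0.04,0,0,0,-1],[0,0,-0.048,0,0,0,-1],[0,0,-0.052,0,0,0,-1],[0,0,-0.052,0,0,0,-1]])

```text
t: 8.57
tool_pos: [572.5, 19.6, 92.5]
ee_rot: [-0.0, 0.006, 1.0, 0.0]
ft_force: [0.1, 0.5, -0.7]
gripper_width: 16.1
grip_force: 25.0
```

carry_out(steps=[[0,0,-0.01,0,0,0,-1],[0,0,-0.018,0,0,0,-1],[0,0,-0.024,0,0,0,-1],[0,0,-0.029,0,0,0,-1],[0,0,-0.031,0,0,0,-1],[0,0,-0.031,0,0,0,-1]])

```text
t: 9.32
tool_pos: [572.5, 19.7, 80.2]
ee_rot: [0.0, 0.006, 1.0, 0.0]
ft_force: [0.3, 0.5, -0.7]
gripper_width: 16.2
grip_force: 25.0
```

carry_out(steps=[[0,0,-0.003,0,0,0,-1],[0,0,-0.005,0,0,0,-1],[0,0,-0.005,0,0,0,-1]])

```text
t: 9.7
tool_pos: [572.8, 19.7, 79.8]
ee_rot: [0.0, 0.006, 1.0, 0.0]
ft_force: [-3.8, -0.2, 9.2]
gripper_width: 15.7
grip_force: 25.0
```

It is seated: pressing further meets 9 N at the home height. I'll ease off, let go, and retract.

carry_out(steps=[[0,0,0.004,0,0,0,-1],[0,0,0.004,0,0,0,-0.3],[0,0,0.004,0,0,0,0],[0,0,0.004,0,0,0,0.1],[0,0,0.004,0,0,0,0.1],[0,0,0.03,0,0,0,0.1],[0,0,0.1,0,0,0,0.1],[0,0,0.2,0,0,0,0.1],[-0.1,0,0.3,0,0,0,0.1],[-0.1,0,0.4,0,0,0,0.1],[-0.1,0,0.4,0,0,0,0.1],[-0.1,0,0.4,0,0,0,0.1]])

```text
t: 11.2
tool_pos: [532.5, 19.7, 238.3]
ee_rot: [0.0, 0.006, 1.0, 0.0]
ft_force: [-0.4, 0.5, -0.5]
gripper_width: 47.9
grip_force: 0.0
```

Run:
```python
from h import *
c=cap('wrist','w_end.png');s=cap('scene','s_end.png')
u,v=np.clip(proj(c,(572,20,80)).astype(int),(80,60),(432,324))
cv2.imwrite('pics/end.png',np.hstack([cv2.resize(c['color'][v-60:v+60,u-80:u+80,::-1],(400,300),interpolation=2),cv2.resize(s['color'][140:230,190:310,::-1],(400,300),interpolation=2)]))
```

```text
(no output)
```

View pics/end.png

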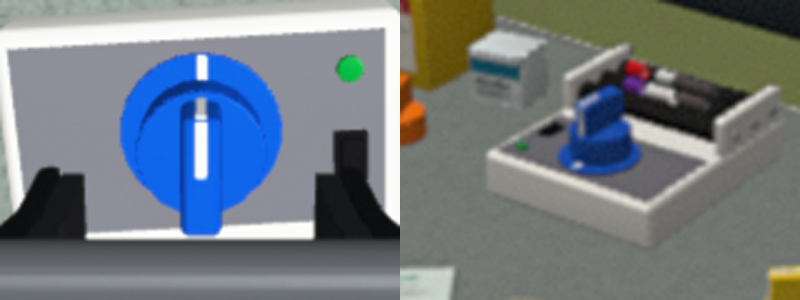

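The knob sits flat on the disc. Its pointer, at crop pixel (201,150), lines up with the index line at (201,66), and the gripper is clear, so I'll hand it in.

```bash
python3 -c "
from workcell import env
print(env.finish_job())"
```

```text
the job is handed in; nothing more can be done
None
```

The blue knob is fully home on the keyed shaft with its white pointer at the index line and the gripper clear; the orange knob was not touched, and the job was handed in at about 11 s of the 40 s allowed.

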